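Clear the inspection stage and load the slide carrier

TASK

A white storage box has been left in the guide lane of the inspection stage: lift it out and set it down flat in the grey tray. Then put the metal slide carrier in the lane, lying flat between the guide rails, and slide it fully home against the stops so that its edge presses in the limit-switch lever; leave it there. Set both down without dropping them, keep them upright, and leave the jar and the screwdriver alone.

Things in the scene. Friction and masses are not known exactly. Their poses are not given: they have to be found in the camera images.
- stage: Fixed inspection stage: black plate 270 (x) x 160 mm on two bars, its top 30 mm above the table. Origin under its centre at table level; x runs along the lane towards the stops (away from the robot). Two guide rails 12 mm wide, 16 mm high above the plate, from x = -20 to +105 mm, leave a lane 98 mm wide centred on y = 0; flared ends widen the mouth from x = -20 to -43 mm
- lane_home (a point): Point on the stage plate's top at stage x = +45, y = 0 mm: directly below the carrier's centre when the carrier is home. The two stop blocks, 16 mm high and wide, at y = +-41 mm, have their faces 60 mm beyond it (stage x = +105 mm); the switch lever stands between them. Axes as the stage's
- switch_lever (a joint): Limit-switch lever at the lane's far end: steel leaf 50 mm long, 12 mm high, centred 9 mm above the plate, swinging level about an upright pin at stage x = +113, y = -26 mm. 0 rad = out, towards the mouth; grows as pressed in, to 0.42; about 0.36 with the carrier against the stops, 0.02 less per mm of gap. Weak spring, about 0.5 N at the roller: a carrier left home stays by friction
- lever_tip (a point): Centre of the lever's roller; 20 mm nearer the mouth when out than when flat
- box_mid (a point): Centre (half-way up) of the closed white plastic storage box, 80 (x) x 60 (y) x 50 (z) mm, 0.13 to 0.25 kg; x along its long side. Starts flat on the stage plate in the lane, turned a little. Lid is fixed; pinch the 60 mm width from above
- box: The same storage box; origin at the centre of its underside, 25 mm below point box_mid
- carrier_mid (a point): Centre of the slide carrier, 28 mm above its underside. Aluminium plate 120 (x) x 90 (y) x 12 (z) mm with two glass slides and, upright in its middle, a black grip fin 50 (x) x 14 (y) mm, from 12 to 56 mm above the underside. About 0.35 to 0.6 kg. Starts flat on the mat. The same either way round; only its 120 mm length fits along the lane
- carrier: The same carrier; origin at the centre of its underside, 28 mm below point carrier_mid
- mat: Fixed black rubber mat 170 x 140 x 6 mm on which the carrier starts; origin under its centre
- tray: Fixed open grey tray 180 (x) x 150 (y) x 22 (z) mm, walls and floor 4 mm thick; origin under its centre at table level
- jar: Bystander: white jar, 60 mm wide, 90 mm high; origin under its centre
- driver: Bystander: black-handled screwdriver, about 200 mm long, lying on the table

How it is judged:
On the way:
1. the storage box stands flat in the tray, released, and the carrier is not yet in the lane (x of box_mid in the frame of tray between -0.06 and 0.06 m and y of box_mid in the frame of tray between -0.06 and 0.06 m and z of box_mid in the frame of tray between 0.02 and 0.036 m and angle between box_mid's own z axis and vertical below 0.12 rad and linear speed of box below 0.02 m/s and contact force between box and the fingers below 0.1 N and horizontal distance between carrier_mid and stage above 0.1 m), for 0.2 s.
At the end, for the whole second after the job is handed in: The storage box lies flat (within 7 degrees) on the tray floor, released and at rest. The carrier lies flat and at rest on the stage plate between the rails, its edge within 4 mm of the stops, and the switch lever is pressed to more than 0.27 rad (x of box_mid in the frame of tray between -0.06 and 0.06 m and y of box_mid in the frame of tray between -0.06 and 0.06 m and z of box_mid in the frame of tray between 0.02 and 0.036 m and angle between box_mid's own z axis and vertical below 0.12 rad and linear speed of each of box, carrier below 0.02 m/s and contact force between box and the fingers below 0.1 N and x of carrier_mid in the frame of stage between 0.041 and 0.049 m and y of carrier_mid in the frame of stage between -0.008 and 0.008 m and z of carrier_mid in the frame of stage between 0.053 and 0.062 m and angle between carrier_mid's own z axis and vertical below 0.06 rad and value of joint switch_lever above 0.27 rad); the robot touches nothing.
It fails at once if jar or screwdriver moved by more than 30 mm (distance of any of jar, driver from where it was at the start of the episode above 0.03 m).
It fails at once if storage box or carrier tipped by more than 35 degrees (angle between any of box_mid, carrier_mid's own z axis and vertical above 0.6 rad).
It fails at once if storage box or carrier dropped (falling free of the fingers at over 0.6 m/s) ((contact force between box and the fingers below 0.1 N and linear speed of box above 0.6 m/s) or (contact force between carrier and the fingers below 0.1 N and linear speed of carrier above 0.6 m/s)).
It also fails if it takes over 67 s, if anything falls off the work surface, if the arm or the gripper's body presses on something with over 40 N, if the wrist force passes 120 N, or if a joint passes its speed limit or range.

ROBOT

A 6-joint arm with a two-finger parallel gripper is mounted at the origin on the work surface. World frame = base frame: x ahead of the robot, y to its left, z up, the work surface at z = 0. Lengths are in m, angles in rad, forces in N, time in s.
With the tool pointing down it reaches from about 0.35 to 0.725 m from the base axis. Payload 4.3 kg.
Tool frame: the origin (TCP) lies on the centre line of the jaws, within the pads' length; the fingertips stand arm.tip_reach ahead of it and the grasp point (between the pads) lies 2 mm behind it (arm.tip_reach is the distance from the TCP to the fingertips, in m); x points along the fingers, z is the direction in which the jaws open and shut, and the axes are right-handed (so a half turn about x gives the same grasp; the last joint's range is limited). The gripper opens to 85 mm and grips with 20 to 120 N. Pads are 22 mm wide; open, the fingers measure 114 mm over their backs; the gripper's body (76 mm by 85 mm) begins 54 mm behind the grasp point. The pads swing forward as they close: fully open they stand 13 mm farther back than shut.
Start: joints at [-1.391, 0.377, 0.081, 1.274, 0, 1.46], TCP at [0.164, -0.551, 0.248] pointing down, gripper open.
Joint ranges: [-2.72, 2.72], [-0.84, 1.66], [-1.02, 1.22], [-1.77, 2.12], [-1.37, 1.28], [-3.14, 3.14]. Speed limits (rad/s): [2.57, 2.57, 3.14, 3.14, 3.14, 3.14].

INTERFACE

Orientations are given as a unit quaternion [x, y, z, w].
In Python, from plant import arm, capture, job, models gives the robot as it stands.
- The arm moves only by the tool send_rows, never from a script. Its argument "rows" is a list of rows, each a list of 7 numbers: the shift along the tool's x, y, z each as a share of 1000 mm, from -1 to 1, then the turn, a rotation vector about the tool's x, y, z each as a share of 45 degrees, from -1 to 1, then the closure, from 0 (fully open) to 1 (shut). A call has 1 to 20 rows; each row is the pose to reach, as a shift and turn from the pose commanded when the call began, along the tool's axes at that moment; what a row does not reach only later rows make up. A row lasts 1/12 s, in which the tool goes at most 41.7 mm and 7.16 degrees, less where a joint would pass 70% of its speed; a pose out of reach is approached as far as the arm can. A call with a number of a shift or a turn outside -1 to 1 is refused whole. A call with a gripper value outside its range is refused whole. The fingers move at their own pace and stop on an object; "newtons" is the grip in N (left out, the last holds). Time passes only in rows, so rows that repeat a pose let the fingers close. It gives the time, the measured TCP pose, the force and the opening at its end, in the units of the state.
- arm.observe(): the state, without advancing time (a new reading comes with each control period).
- capture(name): name is "scene" or "top" or "wrist"; returns a dict with "img" (384x512x3 uint8, red, green, blue), "intrinsics" (3x3 intrinsics, pixels), "D" ([k1, k2, p1, p2, k3] as OpenCV has them; the pictures are not rectified), "eye" and "orientation" of the camera in the world. Camera axes: x right, y down, z forward; pixel columns grow to the right and rows downward; lengths in m; the calibration is good to about 2 mm. A picture is of the moment at which its call begins. There is no depth.
- job.job_done(): hands the job in, once; it reports no verdict.
Trained networks look in the newest picture that a camera, given by its name, has taken for a name from the list of things; names that differ only in an ending like _2 or _b are one class to them, and where a whole thing is asked for, a point or a joint stands for the part that bears it (a point fixed in the world has none). Each returns a list of dicts, best first, with "p" (0 to 1); they miss things now and then, are a little off and sometimes report something else, mostly with a low value. They report only what shows in the picture. A call takes as long as a camera call.
- models.regions_of(camera, target): "pixels" (384x512 bool, what is visible of it) and "box" ([left, top, right, bottom] in pixels, round what is visible of it).
The state is a dict: "t": time; "joints": joint angles; "qvel": joint speeds; "tau": joint torques, N m; "eef_pos": TCP position; "ee_rot": TCP orientation; "force": force on the tool from outside, world axes, zero at the start; "wrist_torque": the same for the moment, N m; "finger_gap": finger opening in m.
Only numpy, scipy, OpenCV 4.12 (cv2) and the standard library are available. Lean on these libraries where they do the work, as an engineer would, in place of code of your own. Each camera call takes 0.05 s, during which the arm holds its last target. There are 200 camera calls.

## Working session

There is one attempt and no reset: what is moved stays moved. The work goes in short steps, Python scripts to look and compute and a tool call to move; the robot and the scene stay as the last step left them, time stands still between calls to the robot, and variables do not carry over. Pictures are saved under pics/ and viewed, about 8 in all and at most 12, crops included, and the job is handed in when it is done.

Besides the shell and the picture viewer there is one more tool, called after "Request:" as name([rows], argument=value, ...), one row to a line, values as JSON. send_rows: Moves the arm, as the interface text tells. Its arguments: {"type":"object","properties":{"rows":{"type":"array","items":{"type":"array","items":{"type":"number","minimum":-1,"maximum":1}}},"newtons":{"type":"number"}},"required":["rows"]}

```bash
mkdir -p pics; ls
cat > h.py <<'E'
import numpy as np, cv2
from scipy.spatial.transform import Rotation as R
from plant import arm, capture, job, models
def ray(c,uv):
    p=cv2.undistortPoints(np.array(uv,float).reshape(-1,1,2),np.array(c["intrinsics"]),np.array(c["D"])).reshape(-1,2)
    d=np.c_[p,np.ones(len(p))]
    return rot(c).apply(d)
def rot(c):
    o=np.array(c["orientation"],float)
    return R.from_matrix(o) if o.shape==(3,3) else R.from_quat(o)
def at_z(c,uv,z):
    d=ray(c,uv); e=np.array(c["eye"]); s=(z-e[2])/d[:,2]
    return (e+d*s[:,None])[:,:2]
def proj(c,P):
    r=rot(c).inv(); rv=r.as_rotvec(); t=-r.apply(np.array(c["eye"]))
    return cv2.projectPoints(np.array(P,float).reshape(-1,3),rv,t,np.array(c["intrinsics"]),np.array(c["D"]))[0].reshape(-1,2)
def save(c,n): cv2.imwrite(f"pics/{n}.png",c["img"][:,:,::-1])
E
python3 - <<'E'
from h import *
s=arm.observe(); print(s, arm.tip_reach)
im=[]
for n in ["top","scene"]:
    c=capture(n); im.append(c["img"]); print(n,c["eye"],c["orientation"],c["intrinsics"],c["D"])
    for t in ["stage","box","carrier","mat","tray","jar","driver","switch_lever"]:
        for r in models.regions_of(n,t)[:1]:
            m=r["pixels"].astype(np.uint8)
            cs=max(cv2.findContours(m,0,2)[0],key=cv2.contourArea)
            print(t,round(r["p"],2),r["box"],m.sum(),cv2.minAreaRect(cs))
    save(c,n+"0")
E
```

```text
pics
{'t': 0.0, 'joints': array([-1.39129507e+00,  3.78103839e-01,  7.96314845e-02,  1.27436326e+00,
       -2.84565572e-05,  1.46046749e+00]), 'qvel': array([-0.0001099 , -0.00097957, -0.00035804, -0.00219275, -0.00078558,
        0.00050763]), 'tau': array([-3.38836553e-04, -4.63600302e+01,  2.69875646e+01,  2.07848934e-02,
       -1.54300769e-04,  1.01761266e-07]), 'eef_pos': array([ 0.16420207, -0.55042449,  0.24733969]), 'ee_rot': array([ 0.42303921,  0.56749699, -0.42207014,  0.56642897]), 'force': array([-0.66466649,  0.49313929, -0.00238446]), 'wrist_torque': array([0.00237313, 0.01700667, 0.02833061]), 'finger_gap': 0.0854897859876258} 0.017
top [0.47099661 0.02291269 1.00661798] [ 0.71429213 -0.6974306   0.04823066 -0.03242084] [[423.29172574   0.         252.51725809]
 [  0.         423.29172574 195.26229588]
 [  0.           0.           1.        ]] [-0.07153185  0.          0.          0.          0.        ]
stage 0.66 [193.1, 131.3, 270.4, 254.7] 6958 ((233.21226501464844, 190.117919921875), (70.36830139160156, 118.1058120727539), 2.4895527362823486)
box 0.65 [218.6, 
[... 1528 characters left out ...]
carrier 0.83 [281.9, 92.8, 331.4, 129.3] 1105 ((306.2500305175781, 107.75001525878906), (45.25482940673828, 28.991374969482422), 45.0)
mat 0.9 [264.7, 81.8, 337.2, 140.3] 1201 ((301.65338134765625, 107.80137634277344), (63.091583251953125, 45.40756607055664), 48.99091720581055)
tray 0.97 [75.5, 202.6, 179.0, 290.7] 4878 ((125.61722564697266, 245.95713806152344), (81.28059387207031, 66.56297302246094), 30.618608474731445)
jar 0.7 [344.7, 139.9, 370.3, 170.8] 709 ((356.6499938964844, 154.54998779296875), (22.45216941833496, 36.68241500854492), 18.43494987487793)
driver 0.91 [192.8, 276.6, 204.3, 364.5] 680 ((198.49998474121094, 320.4999694824219), (12.999998092651367, 88.99998474121094), -0.0)
```

Run:
```python
import cv2
a=cv2.imread("pics/top0.png")[110:310,70:440]
cv2.imwrite("pics/top0c.png",cv2.resize(a,(740,400),interpolation=cv2.INTER_CUBIC))
```

```text
(no output)
```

View pics/top0c.png

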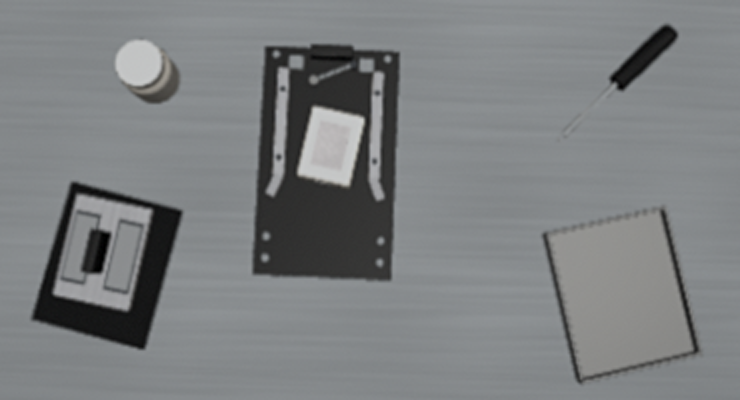

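```bash
cat > m.py <<'E'
from h import *
def fit(c,uv,z,L,W):
    """crop-free pixel corners -> centre, yaw of long axis (mod pi), measured sides"""
    P=at_z(c,uv,z); a=(P[0]+P[1]-P[2]-P[3])/2; b=(P[1]+P[2]-P[3]-P[0])/2
    if np.linalg.norm(b)>np.linalg.norm(a): a,b=b,-a
    y=np.degrees(np.arctan2(a[1],a[0])); yb=np.degrees(np.arctan2(b[1],b[0]))+90
    y=(y+90)%180-90; yb=(yb+90)%180-90
    return P.mean(0).round(4),round(y,1),round(yb,1),np.linalg.norm(a).round(4),np.linalg.norm(b).round(4)
E
python3 - <<'E'
from m import *
c=capture("top")
K=dict(stage=([(265,46),(399,52),(391,280),(253,274)],.03),box=([(312,106),(365,116),(350,186),(297,176)],.08),
carrier=([(76,194),(152,208),(130,312),(53,297)],.018),mat=([(72,182),(182,210),(146,349),(32,319)],.006),
tray=([(543,234),(663,207),(698,352),(580,383)],.022),fin=([(88,230),(110,233),(102,274),(81,271)],.062))
for k,(p,z) in K.items():
    print(k,fit(c,[(70+x/2-.25,110+y/2-.25) for x,y in p],z,0,0))
E
```

```text
stage (array([0.5936, 0.0472]), np.float64(-0.9), np.float64(-1.1), np.float64(0.2676), np.float64(0.1584))
box (array([0.6045, 0.0421]), np.float64(-10.4), np.float64(-9.3), np.float64(0.0798), np.float64(0.0596))
carrier (array([0.4815, 0.3057]), np.float64(-9.4), np.float64(-9.0), np.float64(0.1223), np.float64(0.0916))
mat (array([0.4677, 0.3023]), np.float64(-12.7), np.float64(-12.7), np.float64(0.1668), np.float64(0.1377))
tray (array([ 0.4475, -0.3005]), np.float64(13.9), np.float64(14.2), np.float64(0.1754), np.float64(0.1469))
fin (array([0.4814, 0.3014]), np.float64(-7.4), np.float64(-6.3), np.float64(0.046), np.float64(0.0244))
```

```bash
cat > go.py <<'E'
import sys
from h import *
def go(x,y,z,yaw):
    """yaw: wanted heading (deg) of the jaw direction tool z, mod 180; tool down"""
    s=arm.observe(); r=R.from_quat(s["ee_rot"]); M=r.as_matrix()
    sh=r.inv().apply(np.array([x,y,z])-s["eef_pos"])
    h=np.degrees(np.arctan2(M[1,2],M[0,2])); d=(yaw-h+90)%180-90
    t=np.radians(h+d); Z=np.array([np.cos(t),np.sin(t),0]); X=np.array([0,0,-1.]); T=np.c_[X,np.cross(Z,X),Z]
    rv=(r.inv()*R.from_matrix(T)).as_rotvec()/np.radians(45)
    print("t",round(s["t"],2),"pos",s["eef_pos"].round(4),"jaw",round(h,1),"dyaw",round(d,1),"q1,q6",s["joints"][[0,5]].round(2),"gap",round(s["finger_gap"],4),"F",s["force"].round(1))
    print("shift",sh.round(4),"turn",rv.round(3))
if __name__=="__main__":
    for a in sys.argv[1:]: go(*map(float,a.split(",")))
E
python3 go.py 0.605,0.042,0.2,80 0.605,0.042,0.062,80
```

```text
t 0.95 pos [ 0.1643 -0.5511  0.2484] jaw -73.4 dyaw -26.6 q1,q6 [-1.39  1.46] gap 0.0853 F [-0.7  0.4 -0.4]
shift [ 0.0482  0.5918 -0.4425] turn [0.591 0.    0.   ]
t 0.95 pos [ 0.1643 -0.5511  0.2484] jaw -73.4 dyaw -26.6 q1,q6 [-1.39  1.46] gap 0.0853 F [-0.7  0.4 -0.4]
shift [ 0.1862  0.5918 -0.4425] turn [0.591 0.    0.   ]
```

Request:
send_rows([
  [0.01,0.03,-0.02,-0.15,0,0,0],
  [0.02,0.06,-0.045,-0.3,0,0,0],
  [0.02,0.09,-0.07,-0.45,0,0,0],
  [0.02,0.12,-0.09,-0.6,0,0,0],
  [0.02,0.15,-0.11,-0.75,0,0,0],
  [0.02,0.18,-0.135,-0.9,0,0,0],
  [0.02,0.21,-0.16,-1,0,0,0],
  [0.02,0.25,-0.185,-1,0,0,0],
  [0.02,0.28,-0.21,-1,0,0,0],
  [0.02,0.31,-0.235,-1,0,0,0],
  [0.02,0.35,-0.26,-1,0,0,0],
  [0.02,0.38,-0.285,-1,0,0,0],
  [0.02,0.41,-0.31,-1,0,0,0],
  [0.02,0.45,-0.335,-1,0,0,0],
  [0.02,0.48,-0.36,-1,0,0,0],
  [0.02,0.51,-0.385,-1,0,0,0],
  [0.02,0.54,-0.41,-1,0,0,0],
  [0.02,0.57,-0.43,-1,0,0,0],
  [0.02,0.592,-0.4425,-1,0,0,0],
  [0.02,0.592,-0.4425,-1,0,0,0],
])

```text
t: 2.62
eef_pos: [0.6078, 0.0461, 0.2276]
ee_rot: [0.172, 0.685, -0.171, 0.686]
force: [-0.8, 0.3, -0.6]
finger_gap: 0.0853
```

Request:
send_rows([
  [0,0,0,-0.5,0,0,0],
  [0,0,0,-1,0,0,0],
  [0,0,0,-1,0,0,0],
  [0,0,0,-1,0,0,0],
  [0,0,0,-1,0,0,0],
  [0,0,0,-1,0,0,0],
  [0,0,0,-1,0,0,0],
])

```text
t: 3.2
eef_pos: [0.6047, 0.0414, 0.2283]
ee_rot: [-0.104, 0.7, 0.103, 0.699]
force: [0.1, 0.3, -0.1]
finger_gap: 0.0851
```

Request:
send_rows([
  [0,0,0,-0.5,0,0,0],
  [0,0,0,-1,0,0,0],
  [0,0,0,-1,0,0,0],
  [0,0,0,-1,0,0,0],
  [0,0,0,-1,0,0,0],
  [0,0,0,-1,0,0,0],
  [0,0,0,-1,0,0,0],
  [0,0,0,-1,0,0,0],
])

```text
t: 3.87
eef_pos: [0.6048, 0.0415, 0.2283]
ee_rot: [-0.362, 0.608, 0.362, 0.607]
force: [-0.1, -0.2, 0.2]
finger_gap: 0.0852
```

Run:
```python
from m import *
from go import go
go(.605,.042,.062,80)
c=capture("wrist"); print(c["eye"])
P=[]
for n,z,L,W,x,y,a in [("box",.08,.08,.06,.6045,.0421,-9.8),("stage",.03,.27,.16,.5936,.0472,-1)]:
    q=R.from_euler('z',a,degrees=True).apply(np.array([[L,W,0],[L,-W,0],[-L,-W,0],[-L,W,0]])/2)+[x,y,z]
    cv2.polylines(c["img"],[proj(c,q).round().astype(np.int32)],True,(255,0,0) if n=="box" else (0,255,0),1)
save(c,"w1")
```

```text
t 3.87 pos [0.6048 0.0415 0.2283] jaw 61.6 dyaw 18.4 q1,q6 [-0.04  0.46] gap 0.0852 F [-0.1 -0.2  0.2]
shift [0.1663 0.     0.0006] turn [-0.409 -0.001 -0.   ]
[0.53580395 0.0781098  0.35515128]
```

View pics/w1.png

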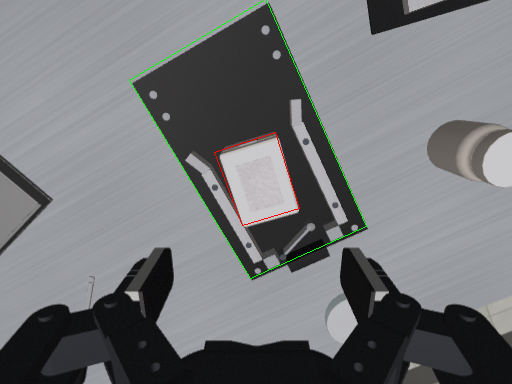

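Request:
send_rows([
  [0.02,0,0,-0.14,0,0,0],
  [0.05,0,0,-0.28,0,0,0],
  [0.08,0,0,-0.41,0,0,0],
  [0.11,0,0,-0.41,0,0,0],
  [0.13,0,0,-0.41,0,0,0],
  [0.15,0,0,-0.41,0,0,0],
  [0.16,0,0,-0.41,0,0,0],
  [0.164,0,0,-0.41,0,0,0],
  [0.164,0,0,-0.41,0,0,0],
  [0.164,0,0,-0.41,0,0,1],
  [0.164,0,0,-0.41,0,0,1],
  [0.164,0,0,-0.41,0,0,1],
  [0.164,0,0,-0.41,0,0,1],
  [0.164,0,0,-0.41,0,0,1],
  [0.164,0,0,-0.41,0,0,1],
  [0.164,0,0,-0.41,0,0,1],
  [0.164,0,0,-0.41,0,0,1],
  [0.164,0,0,-0.41,0,0,1],
], newtons=40)

```text
t: 5.42
eef_pos: [0.6068, 0.0422, 0.0662]
ee_rot: [-0.456, 0.54, 0.454, 0.542]
force: [-0.8, -0.8, 6.1]
finger_gap: 0.0592
```

Request:
send_rows([
  [-0.01,0,0,0,0,0,1],
  [-0.03,0,0,0,0,0,1],
  [-0.05,0,0,0,0,0,1],
  [-0.075,0,0,0,0,0,1],
  [-0.1,0,0,0,0,0,1],
  [-0.1,0,0,0,0,0,1],
])

```text
t: 5.92
eef_pos: [0.6081, 0.042, 0.1702]
ee_rot: [-0.457, 0.539, 0.453, 0.544]
force: [1.1, 0.0, -0.8]
finger_gap: 0.0592
```

```bash
python3 go.py 0.4475,-0.3005,0.164,104 0.4475,-0.3005,0.164,14 0.4475,-0.3005,0.04,14
```

```text
t 5.92 pos [0.6081 0.042  0.1702] jaw 80.1 dyaw 23.9 q1,q6 [-0.03  0.14] gap 0.0592 F [ 1.1  0.  -0.8]
shift [ 0.005   0.0991 -0.3651] turn [-0.532 -0.001  0.011]
t 5.92 pos [0.6081 0.042  0.1702] jaw 80.1 dyaw -66.1 q1,q6 [-0.03  0.14] gap 0.0592 F [ 1.1  0.  -0.8]
shift [ 0.005   0.0991 -0.3651] turn [1.468 0.007 0.009]
t 5.92 pos [0.6081 0.042  0.1702] jaw 80.1 dyaw -66.1 q1,q6 [-0.03  0.14] gap 0.0592 F [ 1.1  0.  -0.8]
shift [ 0.129   0.1001 -0.3652] turn [1.468 0.007 0.009]
```

Request:
send_rows([
  [0,0.008,-0.03,-0.1,0,0,1],
  [0,0.017,-0.06,-0.2,0,0,1],
  [0,0.026,-0.095,-0.3,0,0,1],
  [0,0.035,-0.13,-0.4,0,0,1],
  [0,0.044,-0.165,-0.5,0,0,1],
  [0,0.053,-0.2,-0.53,0,0,1],
  [0,0.064,-0.235,-0.53,0,0,1],
  [0,0.073,-0.27,-0.53,0,0,1],
  [0,0.082,-0.3,-0.53,0,0,1],
  [0,0.09,-0.33,-0.53,0,0,1],
  [0,0.096,-0.355,-0.53,0,0,1],
  [0,0.099,-0.365,-0.53,0,0,1],
  [0,0.099,-0.365,-0.53,0,0,1],
  [0,0.099,-0.365,-0.53,0,0,1],
])

```text
t: 7.08
eef_pos: [0.4442, -0.2999, 0.1637]
ee_rot: [-0.556, 0.436, 0.557, 0.436]
force: [-0.5, -1.5, -2.6]
finger_gap: 0.0596
```

Run:
```python
from m import *
from go import go
go(.4475,-.3005,.041,104)
c=capture("scene"); 
im=c["img"][150:350,20:280]; cv2.imwrite("pics/s2.png",cv2.resize(im,(780,600))[:,:,::-1])
```

```text
t 7.08 pos [ 0.4442 -0.2999  0.1637] jaw 103.8 dyaw 0.2 q1,q6 [-0.71 -0.95] gap 0.0596 F [-0.5 -1.5 -2.6]
shift [ 0.1227 -0.0031 -0.0016] turn [-0.003  0.002 -0.   ]
```

View pics/s2.png

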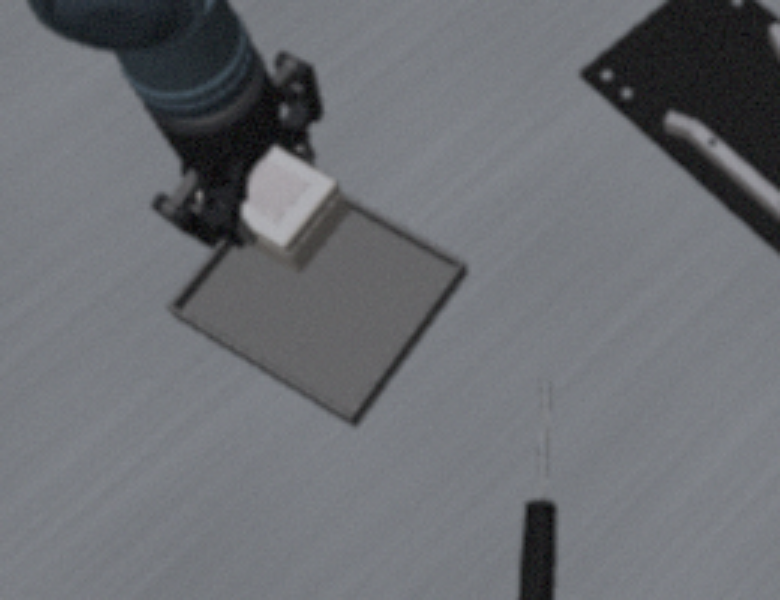

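Box held level above the tray (crop ~ (290,205)). Lowering.

Request:
send_rows([
  [0.02,-0.003,-0.002,0,0,0,1],
  [0.05,-0.003,-0.002,0,0,0,1],
  [0.08,-0.003,-0.002,0,0,0,1],
  [0.1,-0.003,-0.002,0,0,0,1],
  [0.11,-0.003,-0.002,0,0,0,1],
  [0.115,-0.003,-0.002,0,0,0,1],
  [0.118,-0.003,-0.002,0,0,0,1],
  [0.12,-0.003,-0.002,0,0,0,1],
  [0.12,-0.003,-0.002,0,0,0,1],
])

```text
t: 7.88
eef_pos: [0.4489, -0.3019, 0.0452]
ee_rot: [0.558, -0.436, -0.556, -0.436]
force: [0.1, 0.5, -1.5]
finger_gap: 0.0591
```

Request:
send_rows([
  [0.001,0,0,0,0,0,1],
  [0.002,0,0,0,0,0,1],
  [0.003,0,0,0,0,0,1],
  [0.003,0,0,0,0,0,1],
  [0.003,0,0,0,0,0,1],
])

```text
t: 8.3
eef_pos: [0.4481, -0.3016, 0.0415]
ee_rot: [0.557, -0.436, -0.557, -0.436]
force: [-0.3, -1.0, -1.8]
finger_gap: 0.0588
```

Weight still on the tool; a little further, watching force.

Request:
send_rows([
  [0.001,0,0,0,0,0,1],
  [0.002,0,0,0,0,0,1],
  [0.002,0,0,0,0,0,1],
  [0.002,0,0,0,0,0,1],
])

```text
t: 8.63
eef_pos: [0.4481, -0.3017, 0.0402]
ee_rot: [0.557, -0.436, -0.557, -0.436]
force: [-1.1, 0.0, 6.3]
finger_gap: 0.0594
```

Request:
send_rows([
  [0,0,0,0,0,0,0],
  [0,0,0,0,0,0,0],
  [0,0,0,0,0,0,0],
  [0,0,0,0,0,0,0],
  [0,0,0,0,0,0,0],
  [0,0,0,0,0,0,0],
  [-0.02,0,0,0,0,0,0],
  [-0.04,0,0,0,0,0,0],
  [-0.07,0,0,0,0,0,0],
  [-0.11,0,0,0,0,0,0],
  [-0.15,0,0,0,0,0,0],
  [-0.19,0,0,0,0,0,0],
  [-0.19,0,0,0,0,0,0],
  [-0.19,0,0,0,0,0,0],
])

```text
t: 9.8
eef_pos: [0.4497, -0.3029, 0.2323]
ee_rot: [0.559, -0.436, -0.554, -0.436]
force: [-0.7, -0.0, -1.4]
finger_gap: 0.0853
```

Run:
```python
from m import *
from go import go
go(.481,.303,.23,81)
c=capture("top"); r=models.regions_of("top","box")
for q in r[:2]:
    p=np.argwhere(q["pixels"])[:,::-1]; print(q["p"],q["box"],at_z(c,[p.mean(0)],.054), "tray .4475 -.3005")
```

```text
t 9.8 pos [ 0.4497 -0.3029  0.2323] jaw 103.9 dyaw -22.9 q1,q6 [-0.71 -0.95] gap 0.0853 F [-0.7 -0.  -1.4]
shift [-3.000e-04 -1.760e-01  5.806e-01] turn [ 0.509 -0.006  0.006]
0.8 [362.7, 240.7, 397.8, 275.6] [[ 0.45197665 -0.29002545]] tray .4475 -.3005
```

Request:
send_rows([
  [0,-0.011,0.036,0.1,0,0,0],
  [0,-0.022,0.072,0.2,0,0,0],
  [0,-0.033,0.108,0.3,0,0,0],
  [0,-0.044,0.144,0.4,0,0,0],
  [0,-0.055,0.18,0.5,0,0,0],
  [0,-0.066,0.216,0.51,0,0,0],
  [0,-0.077,0.252,0.51,0,0,0],
  [0,-0.088,0.288,0.51,0,0,0],
  [0,-0.099,0.324,0.51,0,0,0],
  [0,-0.11,0.36,0.51,0,0,0],
  [0,-0.121,0.396,0.51,0,0,0],
  [0,-0.132,0.432,0.51,0,0,0],
  [0,-0.143,0.468,0.51,0,0,0],
  [0,-0.154,0.504,0.51,0,0,0],
  [0,-0.165,0.54,0.51,0,0,0],
  [0,-0.172,0.565,0.51,0,0,0],
  [0,-0.176,0.581,0.51,0,0,0],
  [0,-0.176,0.581,0.51,0,0,0],
  [0,-0.176,0.581,0.51,0,0,0],
])

```text
t: 11.48
eef_pos: [0.4779, 0.3047, 0.2268]
ee_rot: [-0.459, 0.539, 0.46, 0.536]
force: [0.1, -0.3, 0.5]
finger_gap: 0.0855
```

Run:
```python
from m import *
from go import go
go(.481,.303,.037,81)
c=capture("wrist"); cv2.imwrite("pics/w3raw.png",c["img"][:,:,::-1])
for (L,W,z),x,y,a,col in [((.12,.09,.018),.4815,.3045,-9,(0,255,0)),((.05,.014,.062),.4815,.3045,-9,(255,0,0))]:
    q=R.from_euler('z',a,degrees=True).apply(np.array([[L,W,0],[L,-W,0],[-L,-W,0],[-L,W,0]])/2)+[x,y,z]
    p=proj(c,q); print(p.round(1).tolist()); cv2.polylines(c["img"],[(p*16).round().astype(np.int32)],True,col,1,cv2.LINE_AA,4)
x0,y0=p.mean(0).astype(int); x0=max(0,x0-130); y0=max(0,y0-100); print(x0,y0)
cv2.imwrite("pics/w3.png",cv2.resize(c["img"][y0:y0+200,x0:x0+260],None,fx=3,fy=3,interpolation=2)[:,:,::-1])
b=capture("top"); r=models.regions_of("top","box")[0]; p=np.argwhere(r["pixels"])[:,::-1]; print(at_z(b,[p.mean(0)],.054))
```

```text
t 11.48 pos [0.4779 0.3047 0.2268] jaw 81.1 dyaw -0.1 q1,q6 [0.46 0.61] gap 0.0855 F [ 0.1 -0.3  0.5]
shift [ 0.1898 -0.004  -0.0006] turn [ 0.001 -0.004 -0.004]
[[294.4, 218.1], [222.1, 218.0], [218.2, 118.8], [298.7, 118.9]]
[[265.0, 203.8], [251.8, 203.8], [251.6, 157.3], [265.4, 157.3]]
128 80
[[ 0.44804214 -0.29493851]]
```

View pics/w3.png

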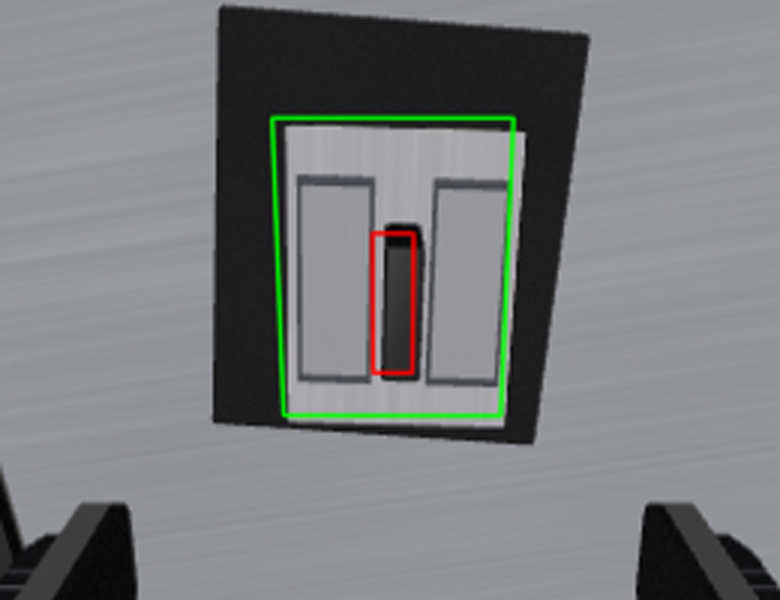

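Run:
```python
from m import *
from go import go
c=capture("wrist")
f=lambda l:[(128+(x+.5)/3-.5,80+(y+.5)/3-.5) for x,y in l]
print(fit(c,f([(286,126),(525,132),(504,427),(287,422)]),.018,0,0))
print(fit(c,f([(386,245),(421,245),(417,379),(382,379)]),.062,0,0))
go(.481,.303,.037,81)
```

```text
(array([0.4878, 0.306 ]), np.float64(-10.8), np.float64(-10.5), np.float64(0.1206), np.float64(0.0904))
(array([0.4869, 0.3059]), np.float64(-10.5), np.float64(-9.1), np.float64(0.0487), np.float64(0.0122))
t 11.68 pos [0.479  0.3034 0.2287] jaw 80.9 dyaw 0.1 q1,q6 [0.45 0.61] gap 0.0853 F [-0.6 -1.1 -0. ]
shift [ 0.1917 -0.0022  0.0002] turn [-0.003 -0.002 -0.001]
```

Request:
send_rows([
  [0.03,-0.0065,0.0037,0.03,0,0,0],
  [0.06,-0.0065,0.0037,0.03,0,0,0],
  [0.09,-0.0065,0.0037,0.03,0,0,0],
  [0.12,-0.0065,0.0037,0.03,0,0,0],
  [0.15,-0.0065,0.0037,0.03,0,0,0],
  [0.17,-0.0065,0.0037,0.03,0,0,0.3],
  [0.18,-0.0065,0.0037,0.03,0,0,0.5],
  [0.186,-0.0065,0.0037,0.03,0,0,0.6],
  [0.186,-0.0065,0.0037,0.03,0,0,0.6],
  [0.186,-0.0065,0.0037,0.03,0,0,1],
  [0.186,-0.0065,0.0037,0.03,0,0,1],
  [0.186,-0.0065,0.0037,0.03,0,0,1],
  [0.186,-0.0065,0.0037,0.03,0,0,1],
  [0.186,-0.0065,0.0037,0.03,0,0,1],
  [0.186,-0.0065,0.0037,0.03,0,0,1],
  [0.186,-0.0065,0.0037,0.03,0,0,1],
], newtons=80)

```text
t: 13.02
eef_pos: [0.4877, 0.3081, 0.0451]
ee_rot: [-0.453, 0.542, 0.452, 0.544]
force: [-0.8, -0.1, 6.7]
finger_gap: 0.0131
```

```bash
python3 go.py .486,.306,.14,81
```

```text
t 13.02 pos [0.4877 0.3081 0.0451] jaw 79.6 dyaw 1.4 q1,q6 [0.45 0.64] gap 0.0131 F [-0.8 -0.1  6.7]
shift [-0.0949  0.001  -0.0022] turn [-0.031  0.002  0.004]
```

Request:
send_rows([
  [-0.01,0,0,0,0,0,1],
  [-0.03,0,0,0,0,0,1],
  [-0.06,0,0,0,0,0,1],
  [-0.09,0,0,0,0,0,1],
  [-0.1,0,0,0,0,0,1],
  [-0.1,0,0,0,0,0,1],
])

```text
t: 13.52
eef_pos: [0.4883, 0.3085, 0.1464]
ee_rot: [-0.453, 0.541, 0.452, 0.545]
force: [0.9, -0.5, -3.7]
finger_gap: 0.0131
```

```bash
python3 go.py .5186,.0485,.14,89
```

```text
t 13.52 pos [0.4883 0.3085 0.1464] jaw 79.6 dyaw 9.4 q1,q6 [0.45 0.63] gap 0.0131 F [ 0.9 -0.5 -3.7]
shift [ 0.0059 -0.0767 -0.2502] turn [-0.209  0.004  0.007]
```

Request:
send_rows([
  [0,-0.008,-0.025,-0.03,0,0,1],
  [0,-0.016,-0.052,-0.06,0,0,1],
  [0,-0.025,-0.08,-0.09,0,0,1],
  [0,-0.034,-0.11,-0.12,0,0,1],
  [0,-0.043,-0.14,-0.15,0,0,1],
  [0,-0.052,-0.17,-0.18,0,0,1],
  [0,-0.061,-0.2,-0.21,0,0,1],
  [0,-0.069,-0.225,-0.21,0,0,1],
  [0,-0.074,-0.243,-0.21,0,0,1],
  [0,-0.0767,-0.25,-0.21,0,0,1],
  [0,-0.0767,-0.25,-0.21,0,0,1],
  [0,-0.0767,-0.25,-0.21,0,0,1],
])

```text
t: 14.52
eef_pos: [0.5156, 0.0481, 0.1419]
ee_rot: [-0.495, 0.505, 0.497, 0.504]
force: [0.1, -0.5, -3.5]
finger_gap: 0.0131
```

Run:
```python
from m import *
from go import go
go(.5186,.0485,.068,89)
c=capture("wrist"); save(c,"w4raw")
cv2.imwrite("pics/w4.png",cv2.resize(c["img"],(800,600),interpolation=2)[:,:,::-1])
t=capture("top"); cv2.imwrite("pics/t4.png",t["img"][:,:,::-1])
```

```text
t 14.52 pos [0.5156 0.0481 0.1419] jaw 89.0 dyaw -0.0 q1,q6 [-0.03 -0.01] gap 0.0131 F [ 0.1 -0.5 -3.5]
shift [ 0.0739 -0.0032  0.0004] turn [ 0.001  0.001 -0.003]
```

View pics/w4.png

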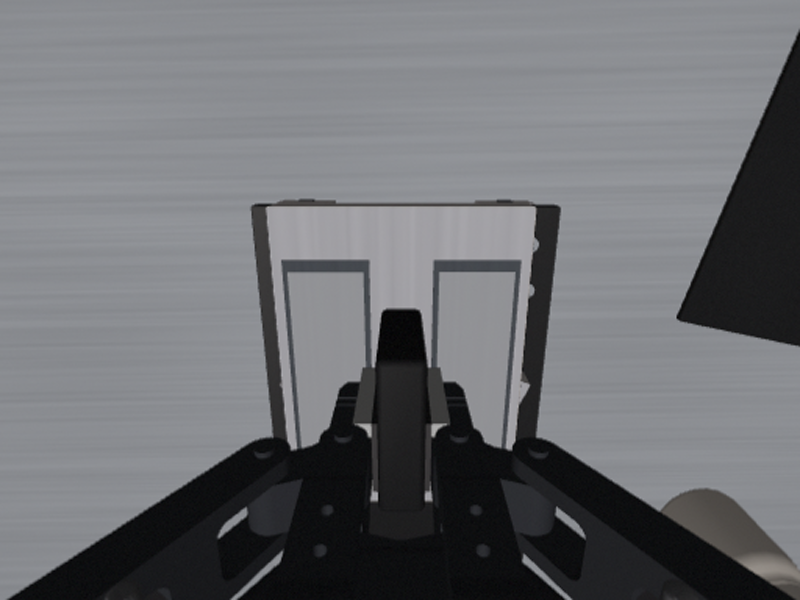

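Run:
```python
from m import *
c=capture("wrist"); s=arm.observe(); print(s["eef_pos"].round(4))
f=lambda l:[((x+.5)*.64-.5,(y+.5)*.64-.5) for x,y in l]
P=at_z(c,f([(268,206),(536,206),(288,447),(506,447)]),s["eef_pos"][2]-.0265)
Q=at_z(c,f([(252,206),(559,206),(273,430),(536,430)]),.03)
for n,p in(("carrier",P),("stage",Q)):
    print(n,p.round(4).tolist(),"w",p[0,1]-p[1,1],"mid",(p[:2].mean(0)),(p[2:].mean(0)))
```

```text
[0.516  0.0489 0.1427]
carrier [[0.4533, 0.0044], [0.4547, 0.0931], [0.5468, 0.0024], [0.5482, 0.0884]] w -0.08868342274820024 mid [0.45402735 0.04879166] [0.5475354  0.04541523]
stage [[0.4621, -0.0287], [0.4646, 0.1301], [0.5961, -0.0315], [0.5987, 0.1284]] w -0.1587716864687412 mid [0.46337027 0.05070952] [0.59743715 0.04840565]
```

Run:
```python
import cv2
a=cv2.imread("pics/t4.png")[120:270,180:290]
cv2.imwrite("pics/t4c.png",cv2.resize(a,(440,600),interpolation=cv2.INTER_CUBIC))
```

```text
(no output)
```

View pics/t4c.png

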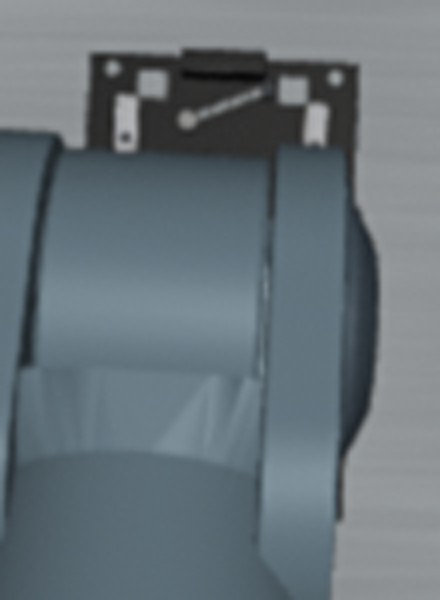

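Request:
send_rows([
  [0,0.016,0.0018,0,0,0,1],
  [0.02,0.016,0.0018,0,0,0,1],
  [0.04,0.016,0.0018,0,0,0,1],
  [0.055,0.016,0.0018,0,0,0,1],
  [0.065,0.016,0.0018,0,0,0,1],
  [0.07,0.016,0.0018,0,0,0,1],
  [0.07,0.016,0.0018,0,0,0,1],
  [0.07,0.016,0.0018,0,0,0,1],
])

```text
t: 15.33
eef_pos: [0.5009, 0.0501, 0.0736]
ee_rot: [-0.496, 0.504, 0.496, 0.504]
force: [-0.2, 0.3, -4.5]
finger_gap: 0.0129
```

Request:
send_rows([
  [0.001,0,0,0,0,0,1],
  [0.002,0,0,0,0,0,1],
  [0.002,0,0,0,0,0,1],
  [0.002,0,0,0,0,0,1],
])

```text
t: 15.67
eef_pos: [0.501, 0.0497, 0.0717]
ee_rot: [-0.496, 0.504, 0.496, 0.504]
force: [0.5, 0.4, -3.7]
finger_gap: 0.0126
```

Request:
send_rows([
  [0.001,0,0,0,0,0,1],
  [0.002,0,0,0,0,0,1],
  [0.002,0,0,0,0,0,1],
  [0.002,0,0,0,0,0,1],
])

```text
t: 16.0
eef_pos: [0.5006, 0.0497, 0.0692]
ee_rot: [-0.496, 0.504, 0.496, 0.504]
force: [0.3, 0.2, -4.2]
finger_gap: 0.013
```

Run:
```python
from m import *
from go import go
go(.5,.05,.068,89)
c=capture("wrist"); save(c,"w5raw")
cv2.imwrite("pics/w5.png",cv2.resize(c["img"][90:390,100:420],(800,735),interpolation=2)[:600,:,::-1])
```

```text
t 16.0 pos [0.5006 0.0497 0.0692] jaw 89.1 dyaw -0.1 q1,q6 [-0.03 -0.01] gap 0.013 F [ 0.3  0.2 -4.2]
shift [0.0012 0.0006 0.0003] turn [ 0.001 -0.    -0.   ]
```

View pics/w5.png

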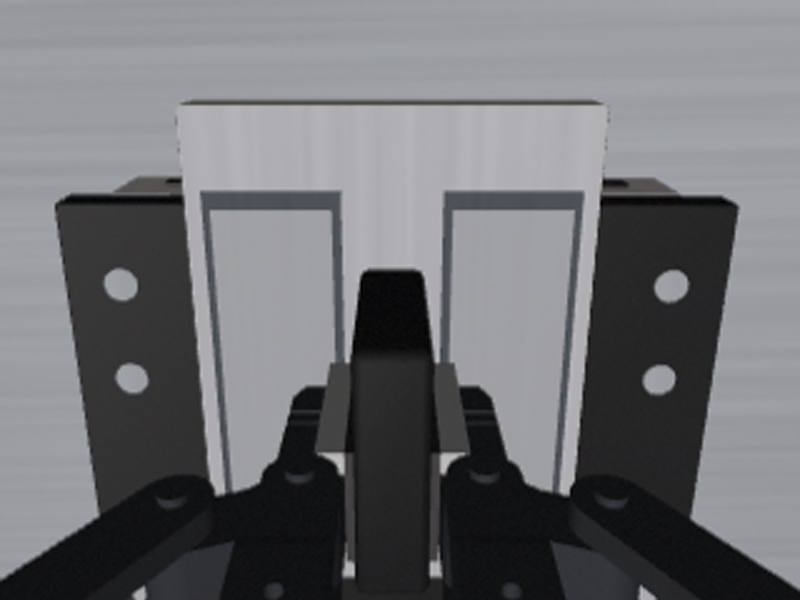

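Run:
```python
from m import *
c=capture("wrist"); s=arm.observe(); print(s["eef_pos"].round(4))
f=lambda l:[(100+(x+.5)*.4-.5,90+(y+.5)/2.45-.5) for x,y in l]
for n,l,z in [("car rear",[(180,103),(605,103)],.045),("car sides",[(196,330),(592,330)],.045),("screws",[(121,284),(671,286),(132,378),(659,380)],.031),("plate rear",[(57,203),(738,205)],.03)]:
    P=at_z(c,f(l),z); print(n,P.round(4).tolist(),[P[i:i+2].mean(0).round(4).tolist() for i in range(0,len(P),2)],[np.degrees(np.arctan2(-(P[i+1]-P[i])[0],(P[i+1]-P[i])[1])).round(2) for i in range(0,len(P),2)])
```

```text
[0.5006 0.0497 0.0692]
car rear [[0.4378, 0.0062], [0.4393, 0.0929]] [[0.4386, 0.0495]] [np.float64(-0.98)]
car sides [[0.4893, 0.0043], [0.4908, 0.0937]] [[0.4901, 0.049]] [np.float64(-0.98)]
screws [[0.4829, -0.0168], [0.4857, 0.1161], [0.5087, -0.0174], [0.5116, 0.1157]] [[0.4843, 0.0497], [0.5102, 0.0491]] [np.float64(-1.2), np.float64(-1.22)]
plate rear [[0.4624, -0.0294], [0.4656, 0.1301]] [[0.464, 0.0503]] [np.float64(-1.16)]
```

Request:
send_rows([
  [0.0005,0,0.0007,0.004,0,0,1],
  [0.001,0,0.0007,0.004,0,0,1],
  [0.001,0,0.0007,0.004,0,0,1],
  [0.001,0,0.0007,0.004,0,0,1],
])

```text
t: 16.43
eef_pos: [0.5006, 0.05, 0.0691]
ee_rot: [-0.495, 0.505, 0.495, 0.505]
force: [-4.1, -3.0, 6.0]
finger_gap: 0.0128
```

Request:
send_rows([
  [0,-0.006,0,0,0,0,1],
  [0,-0.012,0,0,0,0,1],
  [0,-0.018,0,0,0,0,1],
  [0,-0.024,0,0,0,0,1],
  [0,-0.03,0,0,0,0,1],
  [0,-0.036,0,0,0,0,1],
  [0,-0.042,0,0,0,0,1],
  [0,-0.048,0,0,0,0,1],
  [0,-0.05,0,0,0,0,1],
  [0,-0.05,0,0,0,0,1],
])

```text
t: 17.27
eef_pos: [0.5507, 0.0498, 0.0691]
ee_rot: [-0.495, 0.505, 0.495, 0.505]
force: [-3.3, -0.2, 5.5]
finger_gap: 0.0128
```

Request:
send_rows([
  [0,-0.006,0,0,0,0,1],
  [0,-0.012,0,0,0,0,1],
  [0,-0.018,-0.0005,0,0,0,1],
  [0,-0.024,-0.0005,0,0,0,1],
  [0,-0.03,-0.001,0,0,0,1],
  [0,-0.036,-0.001,0,0,0,1],
  [0,-0.042,-0.001,0,0,0,1],
  [0,-0.048,-0.001,0,0,0,1],
  [0,-0.054,-0.0015,0,0,0,1],
  [0,-0.06,-0.0015,0,0,0,1],
  [0,-0.066,-0.0015,0,0,0,1],
  [0,-0.072,-0.0015,0,0,0,1],
  [0,-0.075,-0.0015,0,0,0,1],
  [0,-0.075,-0.0015,0,0,0,1],
])

```text
t: 18.43
eef_pos: [0.6259, 0.0468, 0.0691]
ee_rot: [-0.495, 0.505, 0.495, 0.505]
force: [-3.1, 0.8, 4.3]
finger_gap: 0.0132
```

Run:
```python
from m import *
from go import go
go(.645,.047,.068,89)
c=capture("wrist"); save(c,"w6raw")
cv2.imwrite("pics/w6.png",cv2.resize(c["img"][0:390,80:440],(720,768),interpolation=2)[60:660,:,::-1])
```

```text
t 18.43 pos [0.6259 0.0468 0.0691] jaw 88.9 dyaw 0.1 q1,q6 [-0.03 -0.01] gap 0.0132 F [-3.1  0.8  4.3]
shift [ 0.0011 -0.0191  0.0006] turn [-0.003  0.001  0.   ]
```

View pics/w6.png

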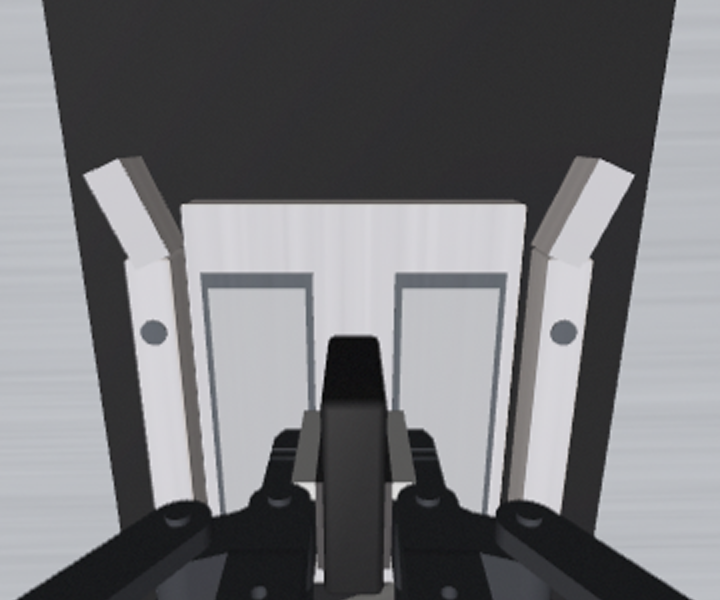

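Carrier sits between the rails, slightly nearer the left (−y) one; about 20 mm to go.

Request:
send_rows([
  [0,-0.004,0.0005,0,0,0,1],
  [0,-0.008,0.0005,0,0,0,1],
  [0,-0.012,0.0005,0,0,0,1],
  [0,-0.015,0.0005,0,0,0,1],
  [0,-0.016,0.0005,0,0,0,1],
  [0,-0.016,0.0005,0,0,0,1],
])

```text
t: 18.98
eef_pos: [0.6407, 0.0471, 0.0691]
ee_rot: [-0.495, 0.505, 0.496, 0.505]
force: [-6.6, -0.3, 8.7]
finger_gap: 0.0129
```

Request:
send_rows([
  [0,-0.001,0,0,0,0,1],
  [0,-0.002,0,0,0,0,1],
  [0,-0.003,0,0,0,0,1],
  [0,-0.003,0,0,0,0,1],
])

```text
t: 19.32
eef_pos: [0.6434, 0.0471, 0.0691]
ee_rot: [-0.495, 0.505, 0.496, 0.504]
force: [-7.8, 0.7, 9.0]
finger_gap: 0.0133
```

Request:
send_rows([
  [0,-0.001,0,0,0,0,1],
  [0,-0.002,0,0,0,0,1],
  [0,-0.002,0,0,0,0,1],
])

```text
t: 19.57
eef_pos: [0.6444, 0.0471, 0.0691]
ee_rot: [-0.494, 0.506, 0.496, 0.504]
force: [-10.0, 0.5, 10.5]
finger_gap: 0.0129
```

Request:
send_rows([
  [0,-0.001,0,0,0,0,1],
  [0,-0.002,0,0,0,0,1],
  [0,-0.002,0,0,0,0,1],
])

```text
t: 19.82
eef_pos: [0.6445, 0.0471, 0.0692]
ee_rot: [-0.493, 0.506, 0.497, 0.503]
force: [-16.1, 0.9, 15.3]
finger_gap: 0.0129
```

Request:
send_rows([
  [0,0.001,0,0,0,0,1],
  [0,0.001,0,0,0,0,0.6],
  [0,0.001,0,0,0,0,0.5],
  [0,0.001,0,0,0,0,0.5],
  [0,0.001,0,0,0,0,0.5],
  [0,0.001,0,0,0,0,0.5],
  [0,0.001,0,0,0,0,0.5],
])

```text
t: 20.4
eef_pos: [0.6479, 0.0465, 0.0681]
ee_rot: [-0.495, 0.505, 0.495, 0.505]
force: [-0.5, 0.5, -0.1]
finger_gap: 0.0424
```

Request:
send_rows([
  [-0.01,0,0,0,0,0,0.5],
  [-0.03,0,0,0,0,0,0.5],
  [-0.06,0,0,0,0,0,0.5],
  [-0.09,0,0,0,0,0,0.5],
  [-0.1,0.03,0,0,0,0,0.5],
  [-0.1,0.06,0,0,0,0,0.5],
  [-0.1,0.09,0,0,0,0,0.5],
  [-0.1,0.12,0,0,0,0,0.5],
  [-0.1,0.14,0,0,0,0,0.5],
  [-0.1,0.15,0,0,0,0,0.5],
  [-0.1,0.15,-0.04,0,0,0,0.5],
  [-0.1,0.15,-0.08,0,0,0,0.5],
  [-0.1,0.15,-0.12,0,0,0,0.5],
  [-0.1,0.15,-0.16,0,0,0,0.5],
  [-0.1,0.15,-0.2,0,0,0,0.5],
  [-0.1,0.15,-0.2,0,0,0,0.5],
  [-0.1,0.15,-0.2,0,0,0,0.5],
])

```text
t: 21.82
eef_pos: [0.494, -0.1526, 0.1691]
ee_rot: [-0.494, 0.506, 0.494, 0.506]
force: [0.6, 0.0, -0.2]
finger_gap: 0.0425
```

Run:
```python
from m import *
from go import go
go(.4,.0,.2,89)
c=capture("top"); t=models.regions_of("top","box")[0]; p=np.argwhere(t["pixels"])[:,::-1]; print("box",at_z(c,[p.mean(0)],.054))
t=c["img"]; cv2.imwrite("pics/t7.png",np.hstack([cv2.resize(t[120:270,180:290],(440,600),interpolation=2),cv2.resize(t[205:355,340:430],(360,600),interpolation=2)])[:,:,::-1])
```

```text
t 21.82 pos [ 0.494  -0.1526  0.1691] jaw 88.6 dyaw 0.4 q1,q6 [-0.42 -0.4 ] gap 0.0425 F [ 0.6  0.  -0.2]
shift [-0.0311  0.0975  0.1503] turn [-0.008 -0.     0.002]Traceback (most recent call last):
  File "<stdin>", line 4, in <module>
IndexError: list index out of range
```

Run:
```python
from m import *
t=capture("top")["img"]; s=capture("scene")["img"]
cv2.imwrite("pics/t7.png",np.hstack([cv2.resize(t[120:270,180:290],(440,600),interpolation=2),cv2.resize(s[180:310,70:150],(360,600),interpolation=2)])[:,:,::-1])
```

```text
(no output)
```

View pics/t7.png

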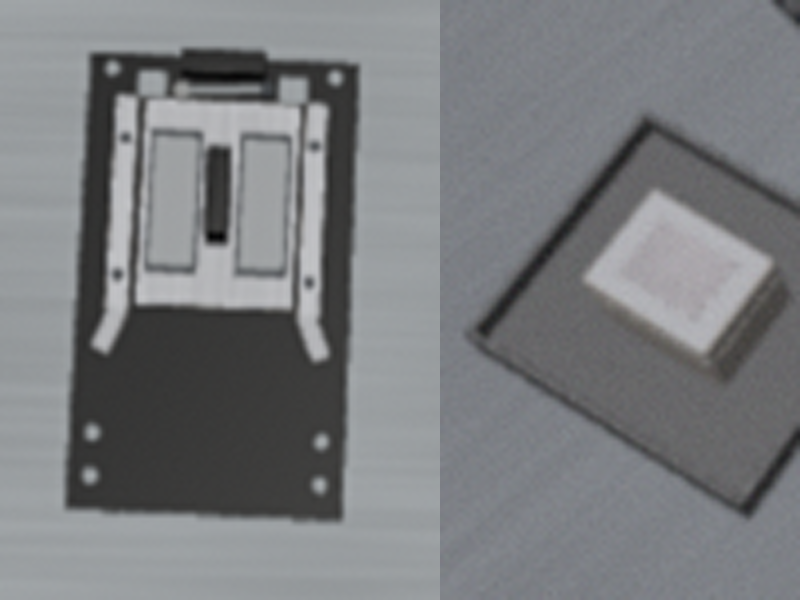

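Left: the carrier lies between the rails with its front edge (~y 97) against the stop blocks and the lever flat. Right: the box is flat in the tray.

Run:
```python
from m import *
c=capture("top"); f=lambda l:[(180+x/4-.4,120+y/4-.4) for x,y in l]
P=at_z(c,f([(143,97),(298,103),(293,310),(135,304)]),.042); S=at_z(c,f([(91,52),(358,66),(342,520),(66,507)]),.03)
d=P.mean(0)-S.mean(0); print("carrier in stage", R.from_euler('z',1.1,degrees=True).apply([*d,0]).round(4))
job.job_done()
```

```text
carrier in stage [0.045  0.0002 0.    ]
the job is handed in; nothing more can be done
```

The white box is in the grey tray and the metal carrier is home in the lane. The job was handed in at about 22 s of the 67 s allowed; no verdict is reported.

- **Box:** I lifted it out of the lane, set it down on the tray floor (6 N contact before release) and let go. The last scene picture shows it flat near the tray's middle. An earlier top view put it within about 6 mm of the centre.
- **Carrier:** I gripped it by its fin, put it flat on the plate at the mouth and slid it between the rails. It stopped moving while the push force rose to 16 N, and then I let go.
- **Last top picture:** it puts the carrier at stage x = 45.0 mm, y = 0.2 mm, against targets of 45 and 0. The lever lies flat.
- **Jar and screwdriver:** the arm did not go near either, but I did not re-measure them at the end.

Two checks disagreed or failed:
- The wrist camera read about 5 mm further in x than the top camera, so I used its readings only relative to each other.
- The network's final search for the box in the top view found nothing, probably because the arm hid it, so I checked the box by eye in the scene picture.

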